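# Lock the board tray into a control chassis

## Robot

A 6-joint arm with a two-finger parallel gripper is mounted at the origin on the work surface. World frame = base frame: x ahead of the robot, y to its left, z up, the work surface at z = 0. Lengths are in m, angles in degrees, forces in N, time in s.
With the tool pointing down it reaches from about 0.3 to 0.75 m from the base axis. Payload 8.5 kg.
Tool frame: the origin (TCP) lies on the centre line of the jaws, within the pads' length; the fingertips stand 22 mm ahead of it and the grasp point (between the pads) lies 3 mm ahead of it (env.tip_reach is the distance from the TCP to the fingertips, in m); y points along the fingers, z is the direction in which the jaws open and shut, and the axes are right-handed (so a half turn about y gives the same grasp; the last joint's range is limited). The gripper opens to 85 mm and grips with 20 to 120 N. Pads are 22 mm wide; open, the fingers measure 114 mm over their backs; the gripper's body (76 mm by 85 mm) begins 54 mm behind the grasp point. The pads swing forward as they close: fully open they stand 13 mm farther back than shut.
Start: joints at [53.612, 21.807, 74.336, -0, 83.858, -12.336], TCP at [0.224, 0.502, 0.253] pointing down, gripper open.
Joint ranges: [-178.18, 178.18], [-50.72, 133.34], [12.68, 142.11], [-81.47, 261.47], [9.98, 163.14], [-165.26, 165.26]. Speed limits (degrees/s): [136.94, 136.94, 180, 180, 180, 180].

## Interface

Orientations are given as a 3x3 rotation matrix whose columns are the frame's x, y, z axes.
In Python, from rig import env, get_image gives the robot as it stands. The module is installed in compiled form; this text tells all that it offers.
- The arm moves only by the tool carry_out, never from a script. Its argument "targets" is a list that holds one entry, the list of rows, each a list of 7 numbers: the closure, from 0 (fully open) to 1 (shut), then the shift along the world's x, y, z in mm, then the turn, a rotation vector about the world's x, y, z in degrees. In form: [[[claw, dx, dy, dz, ax, ay, az], ...]]. A call has 1 to 20 rows; each row is the pose to reach, as a shift and turn from the pose commanded when the call began; what a row does not reach only later rows make up. A row lasts 1/12 s, in which the tool goes at most 41.7 mm and 7.16 degrees, less where a joint would pass 70% of its speed; a pose out of reach is approached as far as the arm can. A call with a gripper value outside its range is refused whole. The fingers move at their own pace and stop on an object; "squeeze" is the grip in N (left out, the last holds). Time passes only in rows, so rows that repeat a pose let the fingers close. It gives the time, the measured TCP pose, the force and the opening at its end, in the units of the state.
- env.observe(): the state, without advancing time (a new reading comes with each control period).
- get_image(name): name is "scene" or "side" or "wrist"; returns a dict with "img" (400x640x3 uint8, red, green, blue), "fx", "fy", "cx", "cy" (pixels), "rvec" (rotation vector, rad) and "tvec" (3), from world to camera coordinates, as OpenCV has them. Camera axes: x right, y down, z forward; pixel columns grow to the right and rows downward; lengths in m; the calibration is good to about 2 mm. A picture is of the moment at which its call begins. There is no depth.
- env.close_job(): hands the job in, once; it reports no verdict.
The state is a dict: "time_s": time; "q": joint angles; "qvel": joint speeds; "joint_efforts": joint torques, N m; "position": TCP position; "tool_rot": TCP orientation; "ft_force": force on the tool from outside, world axes, zero at the start; "wrist_torque": the same for the moment, N m; "grip_width": finger opening in m.
Only numpy, scipy, OpenCV 4.12 (cv2) and the standard library are available. Lean on these libraries where they do the work, as an engineer would, in place of code of your own. Each camera call takes 0.05 s, during which the arm holds its last target.

## Task

Push the board tray fully home into its guides on the chassis deck, then turn the latch handle clockwise (seen from above), over its cam, until it drops into the low notch and locks the tray. Turn it with moderate force only and do not force it once it has dropped; let go, and leave the loose things around it where they are.

Things in the scene. Friction and masses are not known exactly. Their poses are not given: they have to be found in the camera images.
- chassis: White sheet-metal control chassis fixed to the bench, 250 (x) x 360 (y) x 80 mm high; the flat top is called the deck. Origin under its centre, on the bench; its -x side (row of four grey knobs) faces the robot, its y axis is the long way.
- tray_lip (a point): Middle of the outer (-y) face of the push lip of the aluminium tray that carries a green board. Lip: 66 mm wide (chassis x), 26 mm tall from the deck, 4 mm thick; this point is 13 mm above the deck. The tray slides between two 8 mm rails along chassis +y, about 3 N of friction, no spring. It starts 25 to 50 mm short of a hard stop; at home this point is at chassis x = 0, y = -0.085.
- pivot (a point): The latch handle's upright pivot axis, at deck height, fixed in the chassis at x = 0, y = +0.06, z = 0.08. Round it stands a dark steel cam collar, 29 to 41 mm from the axis, on which the handle's arm rides: flat, a ramp up, a crest, straight after it the low notch, then a high end wall (44 mm above the deck) that stops the arm.
- grip_post (a point): Point on the axis of the handle's black upright grip post (round, 18 mm diameter), 85 mm from the pivot axis, 16 mm below the post's top and 24 mm above the top of the 12 mm thick arm that carries it. Moves with the handle. At the start it lies at chassis z = 0.140. Turning takes about 5 to 15 N here; over 25 N is too much. Held tightly, the post cannot drop.
- latch_lift (a joint): Height of the whole handle, m: 0 at the start, up to +0.006 on the cam's crest, -0.008 when it lies in the notch. A spring of 20 to 28 N pulls it down. The keeper on the arm's tail must come down behind the tray's small tab; if the tray is not fully home it rests on the tab and the handle cannot drop.
- handle: The latch handle: arm, post and tail. Origin on the pivot axis, at the arm's axis; the arm points along its own -x. It starts pointing to chassis -x or up to 0.2 rad clockwise of it (seen from above) and turns clockwise, towards chassis +y. The notch's middle lies somewhere from 1.15 to 2.03 rad clockwise of chassis -x, another angle each time: it has to be felt. Free play in it about 0.14 rad.
- gauge: loose round steel pressure gauge, 42 mm across, 24 mm tall, standing on the chassis deck; origin under its centre. Leave alone.
- spare_knob: loose grey plastic knob, 34 mm across, 26 mm tall, on the chassis deck; origin under its centre. Leave alone.
- meter: loose blue hand-held meter 140 x 75 x 32 mm on the bench; origin under its centre. Leave alone.
- spare_board: loose green circuit board 100 x 75 mm on the bench; origin under its centre. Leave alone.
- screwdriver: loose screwdriver lying on the bench. Leave alone.
- screw_jar: small loose jar, 60 mm across, 70 mm tall, on the bench; origin under its centre. Leave alone.

How it is judged (in metres and radians):
On the way, in this order (a step that is already met when the one before it is completed fails the run):
1. the tray is pushed fully home (within 1.5 mm) (y of tray_lip in the frame of chassis above -0.0865 m), for 0.2 s.
2. the handle has been lifted by the cam (3 mm or more) (value of joint latch_lift above 0.003 m), for 0.05 s.
At the end, for the whole second after the job is handed in: The tray is home (lip within 1.5 mm of its stop), the handle has dropped into the notch (at least 5 mm lower than at the start) and is at rest and let go (y of tray_lip in the frame of chassis above -0.0865 m and value of joint latch_lift below -0.005 m and linear speed of handle below 0.02 m/s); the robot touches nothing.
It fails at once if the handle is pushed, squeezed or pressed with more than 30 N (contact force between any of the fingers, the arm and handle above 30 N).
It fails at once if one of the loose things around is moved more than 15 mm (distance of any of gauge, spare_knob, meter, spare_board, screwdriver, screw_jar from where it was at the start of the episode above 0.015 m).
It also fails if it takes over 72 s, if anything falls off the work surface, if the arm or the gripper's body presses on something with over 40 N, if the wrist force passes 120 N, or if a joint passes its speed limit or range.

## Working session

There is one attempt and no reset: what is moved stays moved. The work goes in short steps, Python scripts to look and compute and a tool call to move; the robot and the scene stay as the last step left them, time stands still between calls to the robot, and variables do not carry over. Pictures are saved under pics/ and viewed, and the job is handed in when it is done.

Besides the shell and the picture viewer there is one more tool, called after "Emit:" as a command line: name --argument value ..., lists and objects as JSON in quotes. carry_out: Moves the arm, as the interface text tells. Its arguments: {"type":"object","properties":{"targets":{"type":"array"},"squeeze":{"type":"number"}},"required":["targets"]}

```bash
mkdir -p pics
python3 - <<'E'
from rig import env,get_image
import cv2,numpy as np
for n in ("scene","side","wrist"):
    d=get_image(n); cv2.imwrite(f"pics/a_{n}.png",d["img"][:,:,::-1])
    R=cv2.Rodrigues(np.array(d["rvec"],float))[0]
    print(n,d["fx"],d["fy"],d["cx"],d["cy"],(-R.T@np.array(d["tvec"]).ravel()).round(3), R.round(2).tolist())
s=env.observe()
for k in s: print(k,np.array(s[k]).round(3).tolist())
print(env.tip_reach)
E
```

```text
scene 394.0458284021553 394.0458284021553 313.16739380019584 193.5418200655699 [1.166 0.559 1.068] [[-0.69, 0.73, 0.01], [0.55, 0.53, -0.65], [-0.48, -0.44, -0.76]]
side 378.95493856377067 378.95493856377067 323.7504971511407 200.27356499106185 [ 0.398 -0.858  0.828] [[0.99, -0.17, 0.0], [-0.1, -0.63, -0.77], [0.13, 0.76, -0.64]]
wrist 336.91540867312176 336.91540867312176 316.1628983511615 197.7116683921138 [0.16  0.53  0.373] [[0.41, 0.91, -0.0], [0.88, -0.39, 0.28], [0.25, -0.11, -0.96]]
time_s 0.15
q [53.61, 21.833, 74.372, -0.0, 83.858, -12.336]
qvel [-0.035, -0.143, -0.196, 0.034, -0.102, 0.048]
joint_efforts [0.005, -44.862, -23.135, -0.0, 0.004, 0.0]
position [0.224, 0.502, 0.253]
tool_rot [[0.913, -0.001, 0.408], [-0.408, -0.001, 0.913], [-0.0, -1.0, -0.001]]
ft_force [-0.008, 0.564, -0.406]
wrist_torque [0.016, 0.04, -0.007]
grip_width 0.086
0.022
```

View pics/a_scene.png

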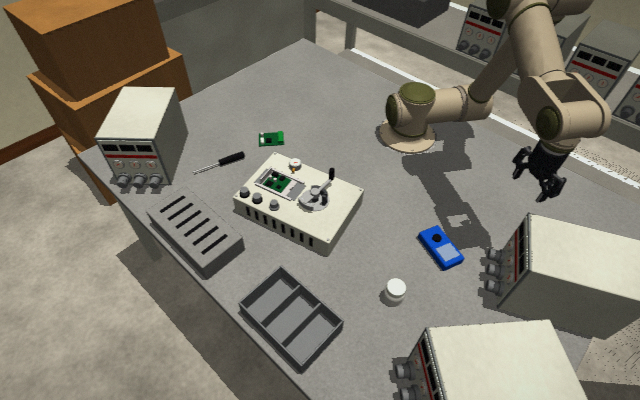

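View pics/a_side.png

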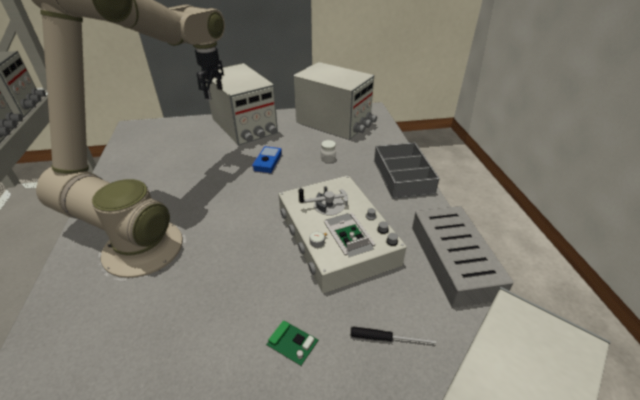

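View pics/a_wrist.png

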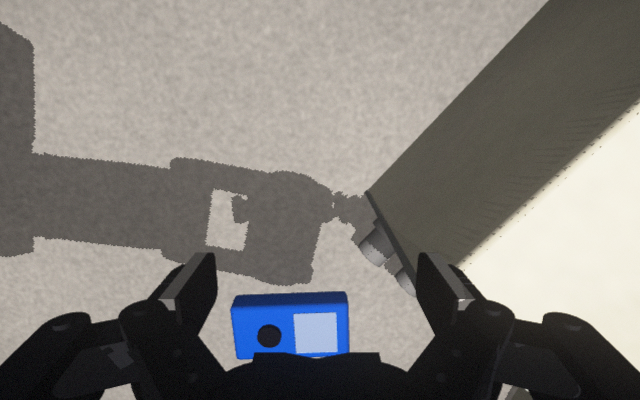

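The scene view shows the chassis around (300,200) with the handle post at (331,174). The side view shows it around (340,230) with the post at (301,195). I'll enlarge both.

Run:
```python
import cv2
a=cv2.imread("pics/a_scene.png")[140:260,225:375]; cv2.imwrite("pics/b_scene.png",cv2.resize(a,None,fx=5,fy=5,interpolation=cv2.INTER_CUBIC))
a=cv2.imread("pics/a_side.png")[170:295,265:415]; cv2.imwrite("pics/b_side.png",cv2.resize(a[:120],None,fx=5,fy=5,interpolation=cv2.INTER_CUBIC))
```

```text
(no output)
```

View pics/b_scene.png

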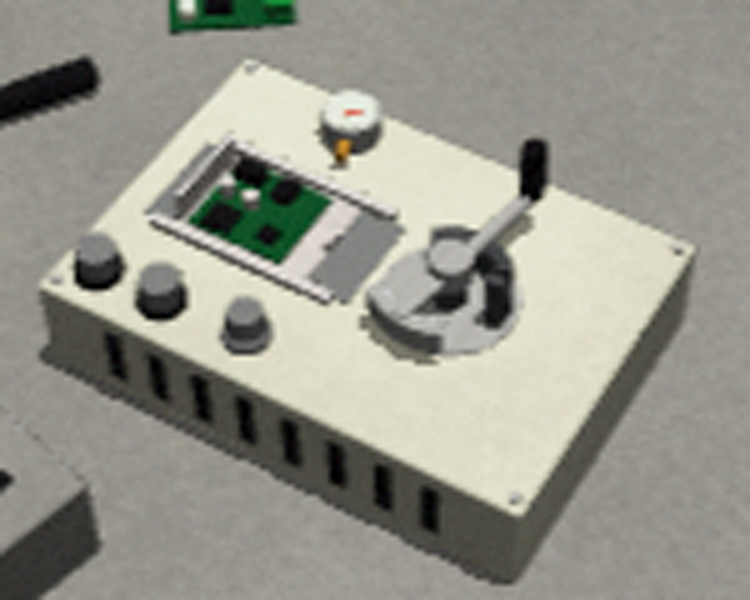

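View pics/b_side.png

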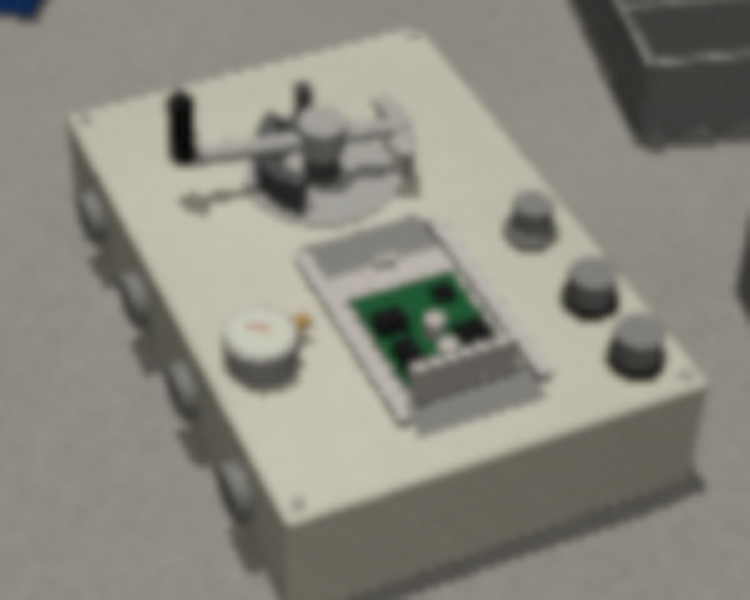

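```bash
cat > h.py <<'E'
import numpy as np,cv2
from scipy.optimize import least_squares
def cam(d): return (np.array([[d["fx"],0,d["cx"]],[0,d["fy"],d["cy"]],[0,0,1]]),np.array(d["rvec"],float).reshape(3,1),np.array(d["tvec"],float).reshape(3,1))
def proj(c,P): return cv2.projectPoints(np.array(P,float).reshape(-1,3),c[1],c[2],c[0],None)[0].reshape(-1,2)
def onz(c,uv,z):
    R=cv2.Rodrigues(c[1])[0]; C=-R.T@c[2].ravel()
    r=R.T@np.linalg.inv(c[0])@np.array([uv[0],uv[1],1]); return C+r*(z-C[2])/r[2]
def crop(o,p,k=5): return np.array(o)+(np.array(p,float)+.5)/k-.5
def tri(obs): # [(cam,uv)]
    f=lambda X: np.concatenate([proj(c,X)[0]-uv for c,uv in obs]); r=least_squares(f,[.5,0,.1]); return r.x,abs(r.fun).max()
def ch2w(p,P):
    P=np.array(P,float).reshape(-1,3);c,s=np.cos(p[2]),np.sin(p[2])
    return P@np.array([[c,-s,0],[s,c,0],[0,0,1]]).T+[p[0],p[1],0]
def w2ch(p,P): 
    P=np.array(P,float).reshape(-1,3)-[p[0],p[1],0];c,s=np.cos(p[2]),np.sin(p[2]); return P@np.array([[c,-s,0],[s,c,0],[0,0,1]])
E
python3 - <<'E'
from h import *; from rig import get_image
S=cam(get_image("scene")); D=cam(get_image("side"))
import pickle; pickle.dump((S,D),open("cams.pkl","wb"))
K=np.array([[-.125,-.18,.08],[-.125,.18,.08],[.125,.18,.08],[.125,-.18,.08]])
us=crop((225,140),[(248,60),(695,247),(517,513),(42,290)])
ud=crop((265,170),[(288,523),(70,117),(420,33),(705,385)])
for w in ("both","S","D"):
    def f(p):
        W=ch2w(p,K); r=[]
        if w!="D": r.append((proj(S,W)-us).ravel())
        if w!="S": r.append((proj(D,W)-ud).ravel())
        return np.concatenate(r)
    r=least_squares(f,[.5,0,0]); print(w,r.x.round(4),r.fun.round(1))
    if w=="both": p=r.x
print("post top",[ (w2ch(p,X).round(4),e) for X,e in [tri([(S,crop((225,140),(534,146))),(D,crop((265,170),(181,98)))])]])
for c,o,q in ((S,(225,140),(534,146)),(D,(265,170),(181,98))): print(w2ch(p,onz(c,crop(o,q),.156)).round(4))
# lip top: side corners of lip top, z=.106
for q in ((412,375),(520,343)): print("lip side",w2ch(p,onz(D,crop((265,170),q),.106)).round(4))
for q in ((178,192),(230,142)): print("lip scene",w2ch(p,onz(S,crop((225,140),q),.106)).round(4))
for n,q,z in (("gauge",(258,335),.104),): print(n,w2ch(p,onz(D,crop((265,170),q),z)).round(4))
print("gaugeS",w2ch(p,onz(S,crop((225,140),(351,113)),.104)).round(4))
print("pivot px",(proj(S,ch2w(p,[[0,.06,.13],[0,.06,.08]]))-[225,140])*5,(proj(D,ch2w(p,[[0,.06,.13],[0,.06,.08]]))-[265,170])*5)
E
```

```text
both [ 0.5773 -0.0481  0.2346] [-0.2 -1.5  0.6 -0.9  0.4  0.5 -1.5 -1.8 -0.3 -0.1 -0.7 -1.   0.1 -2.1
  1.4 -0.8]
S [ 0.579  -0.0456  0.2388] [-0.3 -0.8  0.8 -0.4  0.9  1.3 -1.5 -0.9]
D [ 0.5763 -0.0508  0.2323] [-0.7  0.8 -0.8 -0.6  0.2 -1.6  1.3  0.1]
post top [(array([[-0.0837,  0.0746,  0.1543]]), np.float64(0.06854300253917245))]
[[-0.0819  0.0752  0.156 ]]
[[-0.0845  0.0727  0.156 ]]
lip side [[-0.0345 -0.1348  0.106 ]]
lip side [[ 0.0288 -0.136   0.106 ]]
lip scene [[ 0.0313 -0.1286  0.106 ]]
lip scene [[-0.0243 -0.1247  0.106 ]]
gauge [[-0.097  -0.0743  0.104 ]]
gaugeS [[-0.091  -0.0698  0.104 ]]
pivot px [[447.52053307 244.63464513]
 [446.4824465  295.06024562]] [[321.53064307 108.6734153 ]
 [320.5139364  172.88361415]]
```

Emit:
carry_out --targets '[[[1,392,-710,10,0,0,-52.5],[1,392,-710,10,0,0,-52.5],[1,392,-710,10,0,0,-52.5],[1,392,-710,10,0,0,-52.5],[1,392,-710,10,0,0,-52.5],[1,392,-710,10,0,0,-52.5],[1,392,-710,10,0,0,-52.5],[1,392,-710,10,0,0,-52.5],[1,392,-710,10,0,0,-52.5],[1,392,-710,10,0,0,-52.5],[1,392,-710,10,0,0,-52.5],[1,392,-710,10,0,0,-52.5],[1,392,-710,10,0,0,-52.5],[1,392,-710,10,0,0,-52.5],[1,392,-710,10,0,0,-52.5],[1,392,-710,10,0,0,-52.5],[1,392,-710,10,0,0,-52.5],[1,392,-710,10,0,0,-52.5],[1,392,-710,10,0,0,-52.5],[1,392,-710,10,0,0,-52.5]]]' --squeeze 30

```text
time_s: 1.92
position: [0.6172, -0.2121, 0.2621]
tool_rot: [[0.23, -0.001, 0.973], [-0.973, -0.0, 0.23], [0.0, -1.0, -0.001]]
ft_force: [0.7, -0.2, -0.0]
grip_width: 0.0001
```

Run:
```python
from rig import env,get_image
from h import *
import pickle
d=get_image("wrist"); cv2.imwrite("pics/c_wrist.png",d["img"][:,:,::-1]); pickle.dump(cam(d),open("cw.pkl","wb"))
print(env.observe()["time_s"], env.observe()["position"])
```

```text
1.9667 [ 0.61768433 -0.21352745  0.26155295]
```

View pics/c_wrist.png

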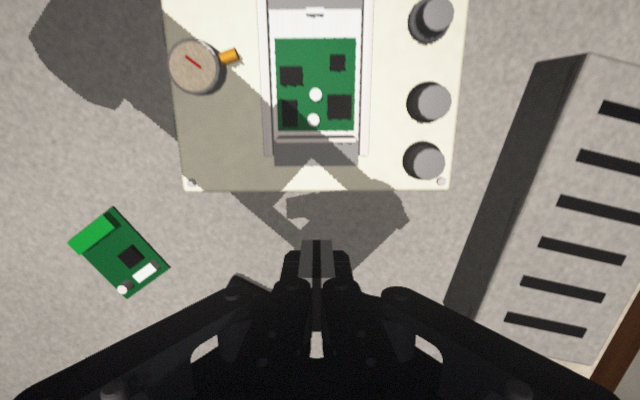

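Run:
```python
from h import *; import pickle
W=pickle.load(open("cw.pkl","rb"))
a,b=onz(W,(184,191),.08),onz(W,(449,188),.08)
print(a,b,np.linalg.norm(b-a),np.degrees(np.arctan2(*(b-a)[[1,0]])))
p=[.5773,-.0481,.2346]; print(w2ch(p,[a,b]).round(4))
L=[onz(W,q,.106) for q in((274,136),(360,136))]; print(w2ch(p,L).round(4))
L=[onz(W,q,.08) for q in((274,144),(360,144))]; print("bottom?",w2ch(p,L).round(4))
print("gauge",w2ch(p,onz(W,(196,65),.104)).round(4), "knob3",w2ch(p,onz(W,(423,162),.1)).round(4))
print("tip",w2ch(p,onz(W,(317,240),.240)).round(4))
from rig import env
print(w2ch(p,env.observe()["position"]))
```

```text
[ 0.49961267 -0.25110666  0.08      ] [ 0.73833819 -0.19155268  0.08      ] 0.2460417630333977 14.007462565549076
[[-0.1227 -0.1794  0.08  ]
 [ 0.1233 -0.177   0.08  ]]
[[-0.034  -0.1264  0.106 ]
 [ 0.0359 -0.1265  0.106 ]]
bottom? [[-0.0375 -0.1361  0.08  ]
 [ 0.0394 -0.1362  0.08  ]]
gauge [[-0.0925 -0.0722  0.104 ]] knob3 [[ 0.0907 -0.149   0.1   ]]
tip [[ 0.0007 -0.1601  0.24  ]]
[[ 0.00082383 -0.17028346  0.26155295]]
```

Emit:
carry_out --targets '[[[1,0,0,-40,0,0,0],[1,0,0,-80,0,0,0],[1,0,0,-115,0,0,0],[1,0,0,-140,0,0,0],[1,0,0,-150,0,0,0],[1,0,0,-150,0,0,0],[1,0,0,-150,0,0,0]]]'

```text
time_s: 2.55
position: [0.6167, -0.208, 0.1144]
tool_rot: [[0.233, 0.001, 0.973], [-0.973, -0.001, 0.233], [0.001, -1.0, 0.001]]
ft_force: [-0.3, -0.5, 1.2]
grip_width: -0.0001
```

Emit:
carry_out --targets '[[[1,-2.3,9.7,0,0,0,0],[1,-4.7,19.4,0,0,0,0],[1,-7,29.2,0,0,0,0],[1,-9.4,38.9,0,0,0,0],[1,-11.7,48.6,0,0,0,0],[1,-11.7,48.6,0,0,0,0]]]'

```text
time_s: 3.05
position: [0.6041, -0.1569, 0.114]
tool_rot: [[0.234, 0.0, 0.972], [-0.972, 0.001, 0.234], [-0.0, -1.0, 0.0]]
ft_force: [-0.3, 0.3, -0.1]
grip_width: 0.0002
```

Emit:
carry_out --targets '[[[1,-0.7,2.9,0,0,0,0],[1,-1.4,5.8,0,0,0,0],[1,-2.1,8.7,0,0,0,0],[1,-2.8,11.7,0,0,0,0]]]'

```text
time_s: 3.38
position: [0.6017, -0.1477, 0.1134]
tool_rot: [[0.232, 0.0, 0.973], [-0.973, -0.0, 0.232], [0.001, -1.0, 0.0]]
ft_force: [0.5, -3.0, 1.6]
grip_width: -0.0001
```

Run:
```python
from rig import env,get_image
d=get_image("wrist")
import cv2; cv2.imwrite("pics/d_wrist.png",d["img"][:,:,::-1]); d=get_image("side")["img"][170:290,265:415,::-1]
cv2.imwrite("pics/d_side.png",cv2.resize(d,None,fx=5,fy=5,interpolation=cv2.INTER_CUBIC)); s=env.observe();print(s["ft_force"],s["position"])
```

```text
[ 0.07704253 -0.86882752  1.01678575] [ 0.60150339 -0.1470463   0.11321217]
```

View pics/d_wrist.png

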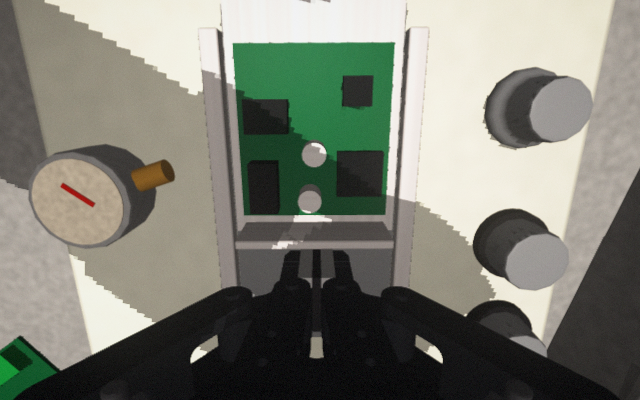

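View pics/d_side.png

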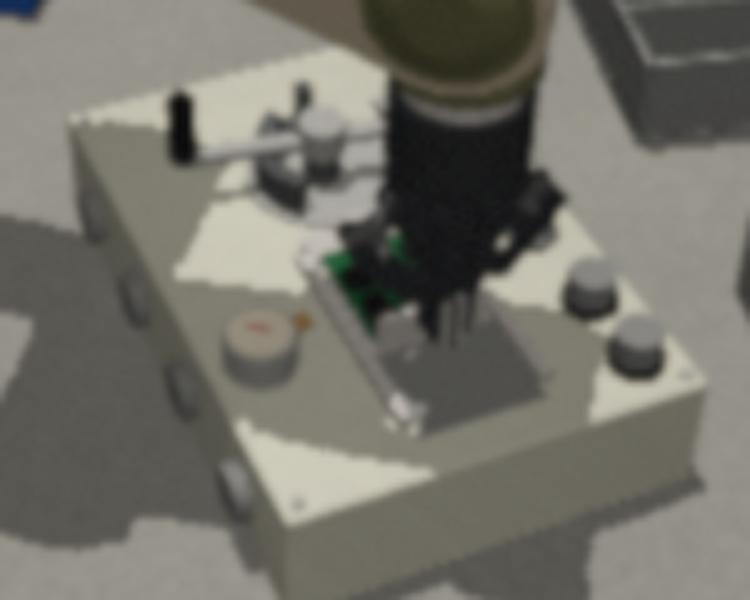

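Emit:
carry_out --targets '[[[1,-0.5,1.9,0,0,0,0],[1,-0.9,3.9,0,0,0,0],[1,-1.2,4.9,0,0,0,0]]]'

```text
time_s: 3.73
position: [0.6004, -0.1424, 0.1132]
tool_rot: [[0.233, -0.0, 0.973], [-0.973, 0.0, 0.233], [-0.0, -1.0, -0.0]]
ft_force: [1.4, -3.1, 0.4]
grip_width: 0.0001
```

Emit:
carry_out --targets '[[[1,-0.2,1,0,0,0,0],[1,-0.5,1.9,0,0,0,0]]]'

```text
time_s: 3.9
position: [0.5999, -0.1406, 0.1132]
tool_rot: [[0.233, -0.0, 0.973], [-0.973, 0.0, 0.233], [-0.0, -1.0, -0.0]]
ft_force: [1.0, -2.2, -0.4]
grip_width: -0.0002
```

Emit:
carry_out --targets '[[[1,-0.2,1,0,0,0,0],[1,-0.5,1.9,0,0,0,0]]]'

```text
time_s: 4.07
position: [0.5998, -0.1401, 0.1133]
tool_rot: [[0.232, 0.001, 0.973], [-0.973, -0.003, 0.232], [0.003, -1.0, 0.0]]
ft_force: [3.6, -13.0, -3.0]
grip_width: -0.0001
```

Emit:
carry_out --targets '[[[1,-0.2,1,0,0,0,0],[1,-0.2,1,0,0,0,0],[1,-0.2,1,0,0,0,0]]]'

```text
time_s: 4.32
position: [0.5998, -0.14, 0.1133]
tool_rot: [[0.232, 0.002, 0.973], [-0.973, -0.004, 0.232], [0.004, -1.0, 0.001]]
ft_force: [2.4, -13.5, -2.1]
grip_width: 0.0002
```

Run:
```python
from rig import env
from h import *
s=env.observe();print(s["ft_force"],s["position"]);print(w2ch([.5773,-.0481,.2346],s["position"]))
# planned waypoint: post position & start standoff
p=[.5773,-.0481,.2346]
for th in (0,.1,.17,.25): print(th,ch2w(p,[-.085*np.cos(th),.06+.085*np.sin(th),.14]))
```

```text
[  2.37524509 -13.47873845  -2.11464178] [ 0.59980651 -0.14003106  0.11330284]
[[ 0.00052026 -0.09464456  0.11330284]]
0 [[ 0.48068113 -0.00950214  0.14      ]]
0.1 [[ 0.47912158 -0.00115004  0.14      ]]
0.17 [[0.47853006 0.00476926 0.14      ]]
0.25 [[0.47836284 0.01156539 0.14      ]]
```

Emit:
carry_out --targets '[[[1,4.7,-19.4,0,0,0,0],[1,4.7,-19.4,30,0,0,0],[1,4.7,-19.4,70,0,0,0],[1,-20,10,90,0,0,-5],[1,-50,40,90,0,0,-10],[1,-80,68,90,0,0,-10],[1,-105,95,90,0,0,-10],[1,-119,109,80,0,0,-10],[1,-119,109,60,0,0,-10],[1,-119,109,36,0,0,-10],[1,-119,109,36,0,0,-10],[1,-119,109,36,0,0,-10]]]'

```text
time_s: 5.32
position: [0.4797, -0.0283, 0.149]
tool_rot: [[0.06, -0.003, 0.998], [-0.998, 0.001, 0.06], [-0.001, -1.0, -0.003]]
ft_force: [1.1, 0.4, 0.6]
grip_width: 0.0001
```

Run:
```python
from rig import env,get_image
from h import *
import pickle
d=get_image("wrist")
cv2.imwrite("pics/e_wrist.png",d["img"][:,:,::-1]); pickle.dump(cam(d),open("cw.pkl","wb"));d=get_image("side")["img"][170:290,265:415,::-1]
cv2.imwrite("pics/e_side.png",cv2.resize(d,None,fx=5,fy=5,interpolation=cv2.INTER_CUBIC)); s=env.observe();print(s["ft_force"],s["position"],w2ch([.5773,-.0481,.2346],s["position"]))
```

```text
[ 1.50735624 -1.30447895 -0.49317321] [ 0.48075351 -0.02886314  0.15024567] [[-0.08943014  0.04115253  0.15024567]]
```

View pics/e_wrist.png

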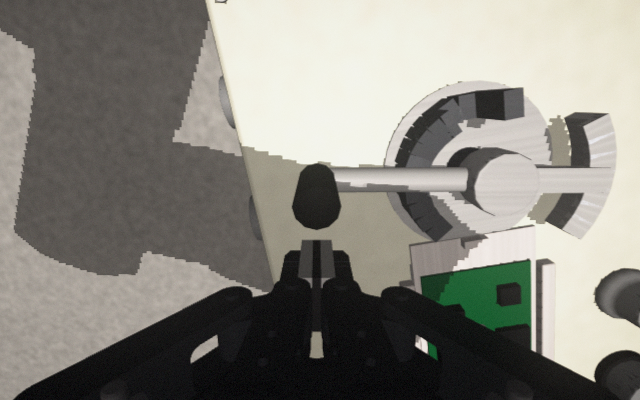

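View pics/e_side.png

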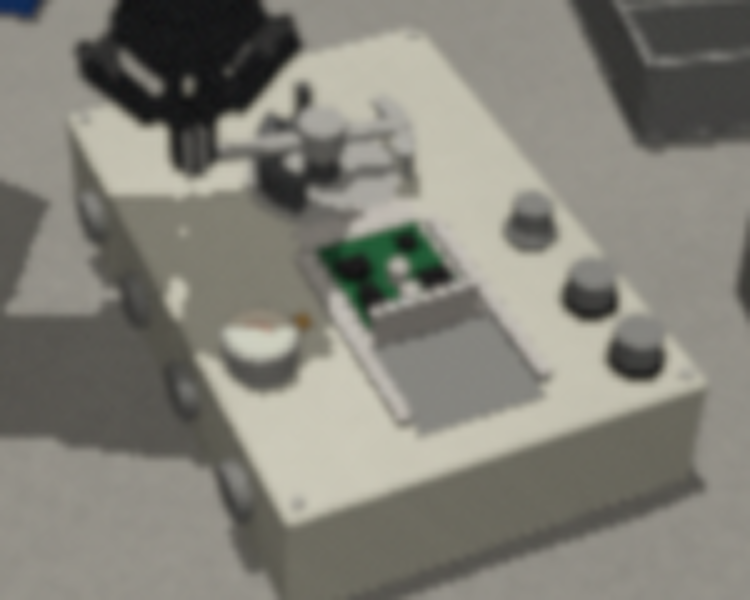

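```bash
cat > plan.py <<'E'
import sys
from h import *
p=[.5773,-.0481,.2346]
D=.020
def pose(th,d=D,dr=0):
    r=np.array([-np.cos(th),np.sin(th),0]); t=np.array([np.sin(th),np.cos(th),0])
    w=ch2w(p,np.array([0,.06,0])+(.085+dr)*r-d*t)[0]; return w[:2]*1000,-np.degrees(th)
def rows(a,ths):
    P0,A0=a
    print([[1]+[round(float(x),1) for x in pose(t)[0]-P0]+[0,0,0,round(float(pose(t)[1]-A0),1)] for t in ths])
if __name__=="__main__":
    a=float(sys.argv[1]); b=float(sys.argv[2]); n=int(sys.argv[3])
    A0=pose(a)
    if len(sys.argv)>4: A0=(np.array([480.5,-28.7]),-10.0)
    rows(A0,np.linspace(a,b,n+1)[1:])
E
python3 plan.py 0.03 0.48 15 start; python3 plan.py .48 .8 16
```

```text
[[1, 2.6, 4.5, 0, 0, 0, 6.6], [1, 1.6, 6.9, 0, 0, 0, 4.8], [1, 0.7, 9.4, 0, 0, 0, 3.1], [1, -0.2, 11.8, 0, 0, 0, 1.4], [1, -0.9, 14.3, 0, 0, 0, -0.3], [1, -1.6, 16.9, 0, 0, 0, -2.0], [1, -2.3, 19.4, 0, 0, 0, -3.8], [1, -2.8, 22.0, 0, 0, 0, -5.5], [1, -3.3, 24.6, 0, 0, 0, -7.2], [1, -3.7, 27.1, 0, 0, 0, -8.9], [1, -4.0, 29.7, 0, 0, 0, -10.6], [1, -4.2, 32.4, 0, 0, 0, -12.3], [1, -4.4, 35.0, 0, 0, 0, -14.1], [1, -4.5, 37.6, 0, 0, 0, -15.8], [1, -4.5, 40.2, 0, 0, 0, -17.5]]
[[1, 0.0, 1.7, 0, 0, 0, -1.1], [1, 0.1, 3.5, 0, 0, 0, -2.3], [1, 0.2, 5.2, 0, 0, 0, -3.4], [1, 0.4, 7.0, 0, 0, 0, -4.6], [1, 0.6, 8.7, 0, 0, 0, -5.7], [1, 0.8, 10.4, 0, 0, 0, -6.9], [1, 1.0, 12.2, 0, 0, 0, -8.0], [1, 1.3, 13.9, 0, 0, 0, -9.2], [1, 1.6, 15.6, 0, 0, 0, -10.3], [1, 2.0, 17.3, 0, 0, 0, -11.5], [1, 2.4, 19.0, 0, 0, 0, -12.6], [1, 2.8, 20.7, 0, 0, 0, -13.8], [1, 3.3, 22.4, 0, 0, 0, -14.9], [1, 3.7, 24.1, 0, 0, 0, -16.0], [1, 4.3, 25.7, 0, 0, 0, -17.2], [1, 4.8, 27.4, 0, 0, 0, -18.3]]
```

Emit:
carry_out --targets '[[[1,1,4.5,0,0,0,0],[1,0.7,9.4,0,0,0,0],[1,-0.2,11.8,0,0,0,0],[1,-0.9,14.3,0,0,0,-0.3],[1,-1.6,16.9,0,0,0,-2.0],[1,-2.3,19.4,0,0,0,-3.8]]]'

```text
time_s: 5.92
position: [0.4783, -0.0102, 0.1498]
tool_rot: [[-0.007, 0.001, 1.0], [-1.0, -0.003, -0.007], [0.003, -1.0, 0.001]]
ft_force: [0.1, -7.4, 0.5]
grip_width: 0.0001
```

Emit:
carry_out --targets '[[[1,-0.5,2.6,0,0,0,-1.7],[1,-1,5.2,0,0,0,-3.4],[1,-1.4,7.7,0,0,0,-5.1],[1,-1.7,10.3,0,0,0,-6.8]]]'

```text
time_s: 6.25
position: [0.4764, 0.0001, 0.1498]
tool_rot: [[-0.126, 0.001, 0.992], [-0.992, -0.002, -0.126], [0.002, -1.0, 0.001]]
ft_force: [-1.6, -7.9, 1.6]
grip_width: -0.0
```

```bash
python3 plan.py .36 .6 8;python3 plan.py .6 .8 8;python3 plan.py .8 1.0 8;python3 plan.py 1 1.12 6;python3 plan.py 1.12 1.24 6;python3 plan.py 1.24 1.36 6
```

```text
[[1, -0.2, 2.6, 0, 0, 0, -1.7], [1, -0.4, 5.2, 0, 0, 0, -3.4], [1, -0.5, 7.8, 0, 0, 0, -5.2], [1, -0.5, 10.5, 0, 0, 0, -6.9], [1, -0.4, 13.1, 0, 0, 0, -8.6], [1, -0.2, 15.7, 0, 0, 0, -10.3], [1, -0.0, 18.3, 0, 0, 0, -12.0], [1, 0.3, 20.9, 0, 0, 0, -13.8]]
[[1, 0.3, 2.2, 0, 0, 0, -1.4], [1, 0.7, 4.3, 0, 0, 0, -2.9], [1, 1.1, 6.5, 0, 0, 0, -4.3], [1, 1.6, 8.6, 0, 0, 0, -5.7], [1, 2.1, 10.7, 0, 0, 0, -7.2], [1, 2.7, 12.8, 0, 0, 0, -8.6], [1, 3.4, 14.9, 0, 0, 0, -10.0], [1, 4.0, 17.0, 0, 0, 0, -11.5]]
[[1, 0.7, 2.1, 0, 0, 0, -1.4], [1, 1.5, 4.1, 0, 0, 0, -2.9], [1, 2.4, 6.1, 0, 0, 0, -4.3], [1, 3.3, 8.1, 0, 0, 0, -5.7], [1, 4.2, 10.1, 0, 0, 0, -7.2], [1, 5.2, 12.0, 0, 0, 0, -8.6], [1, 6.2, 13.9, 0, 0, 0, -10.0], [1, 7.3, 15.8, 0, 0, 0, -11.5]]
[[1, 0.9, 1.5, 0, 0, 0, -1.1], [1, 1.8, 3.0, 0, 0, 0, -2.3], [1, 2.8, 4.4, 0, 0, 0, -3.4], [1, 3.8, 5.9, 0, 0, 0, -4.6], [1, 4.8, 7.3, 0, 0, 0, -5.7], [1, 5.9, 8.7, 0, 0, 0, -6.9]]
[[1, 1.1, 1.4, 0, 0, 0, -1.1], [1, 2.2, 2.7, 0, 0, 0, -2.3], [1, 3.3, 4.1, 0, 0, 0, -3.4], [1, 4.5, 5.4, 0, 0, 0, -4.6], [1, 5.7, 6.7, 0, 0, 0, -5.7], [1, 6.9, 7.9, 0, 0, 0, -6.9]]
[[1, 1.2, 1.2, 0, 0, 0, -1.1], [1, 2.5, 2.4, 0, 0, 0, -2.3], [1, 3.8, 3.6, 0, 0, 0, -3.4], [1, 5.1, 4.8, 0, 0, 0, -4.6], [1, 6.4, 5.9, 0, 0, 0, -5.7], [1, 7.8, 7.0, 0, 0, 0, -6.9]]
```

Emit:
carry_out --targets '[[[1,-0.2,2.6,0,0,0,-1.7],[1,-0.4,5.2,0,0,0,-3.4],[1,-0.5,7.8,0,0,0,-5.2],[1,-0.5,10.5,0,0,0,-6.9]]]'

```text
time_s: 6.58
position: [0.4756, 0.0102, 0.1498]
tool_rot: [[-0.244, -0.0, 0.97], [-0.97, -0.004, -0.244], [0.004, -1.0, 0.001]]
ft_force: [-4.5, -13.2, 3.6]
grip_width: -0.0001
```

Emit:
carry_out --targets '[[[1,0.1,2.6,0,0,0,-1.7],[1,0.3,5.2,0,0,0,-3.4],[1,0.5,7.8,0,0,0,-5.1],[1,0.8,10.4,0,0,0,-6.9]]]'

```text
time_s: 6.92
position: [0.4758, 0.0197, 0.1502]
tool_rot: [[-0.359, -0.002, 0.933], [-0.933, -0.006, -0.359], [0.006, -1.0, 0.001]]
ft_force: [-8.0, -14.1, 10.0]
grip_width: -0.0005
```

Emit:
carry_out --targets '[[[1,0.3,2.2,0.5,0,0,-1.4],[1,0.7,4.3,1,0,0,-2.9]]]'

```text
time_s: 7.08
position: [0.4766, 0.0244, 0.1511]
tool_rot: [[-0.405, -0.001, 0.914], [-0.914, -0.005, -0.405], [0.005, -1.0, 0.001]]
ft_force: [-6.4, -12.9, 7.4]
grip_width: -0.0003
```

Emit:
carry_out --targets '[[[1,0.4,2.2,0.5,0,0,-1.4],[1,0.9,4.3,1,0,0,-2.8]]]'

```text
time_s: 7.25
position: [0.4775, 0.0287, 0.1519]
tool_rot: [[-0.45, -0.002, 0.893], [-0.893, -0.005, -0.45], [0.005, -1.0, 0.001]]
ft_force: [-6.8, -13.9, 5.0]
grip_width: -0.0001
```

Emit:
carry_out --targets '[[[1,0.5,2.1,0.5,0,0,-1.4],[1,1.1,4.2,1,0,0,-2.9],[1,1.8,6.3,1.5,0,0,-4.3],[1,2.4,8.4,2,0,0,-5.8]]]'

```text
time_s: 7.58
position: [0.4799, 0.0374, 0.1535]
tool_rot: [[-0.538, -0.002, 0.843], [-0.843, -0.004, -0.538], [0.004, -1.0, 0.0]]
ft_force: [-3.0, -12.3, 0.5]
grip_width: 0.0001
```

Run:
```python
from rig import env,get_image
from h import *
d=get_image("wrist")
cv2.imwrite("pics/f_wrist.png",d["img"][:,:,::-1]);s=env.observe();print(s["ft_force"],s["position"],w2ch([.5773,-.0481,.2346],s["position"]))
```

```text
[-3.46629801 -8.42365371  1.6655883 ] [0.48004883 0.03776178 0.15356367] [[-0.07462829  0.10611623  0.15356367]]
```

View pics/f_wrist.png

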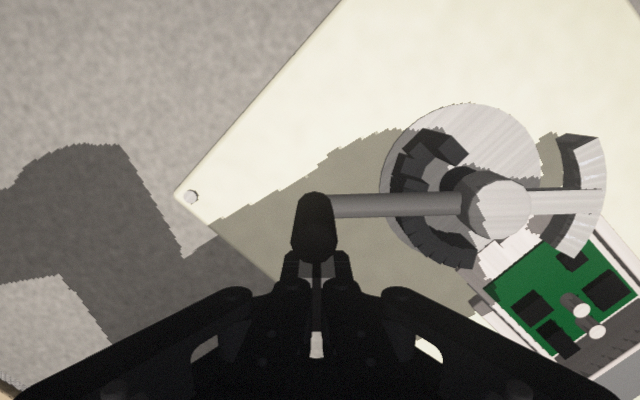

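Emit:
carry_out --targets '[[[1,0.7,2.1,0.5,0,0,-1.4],[1,1.5,4.1,1,0,0,-2.9],[1,2.4,6.1,1,0,0,-4.3],[1,3.3,8.1,1,0,0,-5.7]]]'

```text
time_s: 7.97
position: [0.4827, 0.0453, 0.1543]
tool_rot: [[-0.619, -0.003, 0.786], [-0.786, -0.004, -0.619], [0.006, -1.0, 0.0]]
ft_force: [-7.4, -15.1, 3.9]
grip_width: -0.0
```

Emit:
carry_out --targets '[[[1,0.9,2,0,0,0,-1.4],[1,1.9,3.9,0,0,0,-2.9]]]'

```text
time_s: 8.13
position: [0.4847, 0.0495, 0.1546]
tool_rot: [[-0.658, -0.003, 0.753], [-0.753, -0.004, -0.658], [0.004, -1.0, 0.0]]
ft_force: [-4.1, -5.7, 5.3]
grip_width: 0.0004
```

Emit:
carry_out --targets '[[[1,1,1.9,0,0,0,-1.4],[1,2.1,3.8,0,0,0,-2.9]]]'

```text
time_s: 8.3
position: [0.487, 0.0538, 0.1549]
tool_rot: [[-0.695, -0.002, 0.719], [-0.719, -0.002, -0.695], [0.003, -1.0, 0.0]]
ft_force: [-6.2, -7.5, 7.3]
grip_width: 0.0
```

Emit:
carry_out --targets '[[[1,0.9,1.5,0.2,0,0,-1.1],[1,1.8,3.0,0.5,0,0,-2.3],[1,2.8,4.4,0.5,0,0,-3.4]]]'

```text
time_s: 8.55
position: [0.4901, 0.0585, 0.1552]
tool_rot: [[-0.736, -0.001, 0.677], [-0.677, -0.002, -0.736], [0.002, -1.0, 0.001]]
ft_force: [-4.0, -5.0, 3.0]
grip_width: -0.0
```

Emit:
carry_out --targets '[[[1,1,1.5,0,0,0,-1.1],[1,2,2.9,0,0,0,-2.3],[1,3.1,4.3,0,0,0,-3.5]]]'

```text
time_s: 8.8
position: [0.4934, 0.063, 0.1549]
tool_rot: [[-0.776, -0.001, 0.63], [-0.63, -0.001, -0.776], [0.001, -1.0, 0.0]]
ft_force: [-1.0, -3.1, -0.1]
grip_width: -0.0003
```

```bash
cat > look.py <<'E'
import sys
from rig import env,get_image
from h import *
n=sys.argv[1]
d=get_image("wrist")
cv2.imwrite(f"pics/{n}_wrist.png",d["img"][:,:,::-1]);d=get_image("side")["img"][170:290,265:415,::-1]
cv2.imwrite(f"pics/{n}_side.png",cv2.resize(d,None,fx=5,fy=5,interpolation=cv2.INTER_CUBIC))
s=env.observe();print(s["ft_force"],s["position"],w2ch([.5773,-.0481,.2346],s["position"]))
E
python3 look.py g
```

```text
[ 0.038637   -0.45095562 -0.05086979] [0.49378936 0.06357956 0.15491732] [[-0.05526272  0.12803274  0.15491732]]
```

View pics/g_wrist.png

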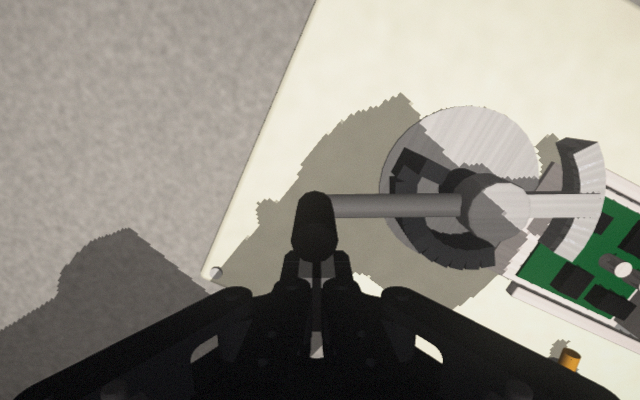

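View pics/g_side.png

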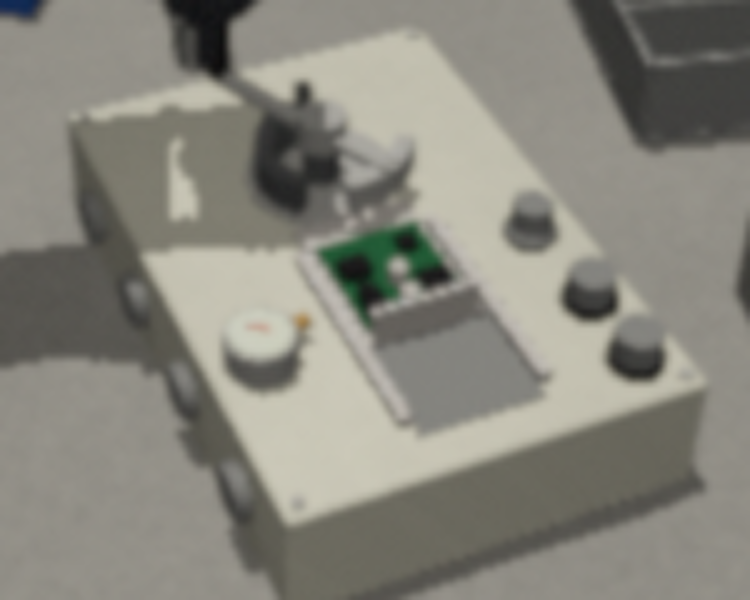

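Emit:
carry_out --targets '[[[1,1.1,1.4,0,0,0,-1.1],[1,2.2,2.7,0,0,0,-2.3]]]'

```text
time_s: 9.07
position: [0.4959, 0.0663, 0.1548]
tool_rot: [[-0.801, -0.0, 0.598], [-0.598, 0.0, -0.801], [-0.0, -1.0, -0.0]]
ft_force: [1.3, 0.3, 0.2]
grip_width: 0.0001
```

Emit:
carry_out --targets '[[[1,1.1,1.3,0,0,0,-1.1],[1,2.3,2.6,0,0,0,-2.3]]]'

```text
time_s: 9.23
position: [0.4985, 0.0689, 0.1549]
tool_rot: [[-0.825, 0.0, 0.566], [-0.566, 0.0, -0.825], [-0.0, -1.0, 0.0]]
ft_force: [-0.4, -0.1, -0.2]
grip_width: -0.0002
```

Emit:
carry_out --targets '[[[1,1.2,1.3,0,0,0,-1.1],[1,2.4,2.5,0,0,0,-2.3]]]'

```text
time_s: 9.4
position: [0.5008, 0.0713, 0.1548]
tool_rot: [[-0.847, 0.0, 0.532], [-0.532, 0.0, -0.847], [-0.0, -1.0, -0.0]]
ft_force: [0.4, 0.3, -0.2]
grip_width: 0.0001
```

```bash
python3 look.py h
```

```text
[-0.43487357  0.60922443 -0.49082325] [0.50085243 0.07132692 0.15481448] [[-0.04659221  0.13392604  0.15481448]]
```

View pics/h_wrist.png

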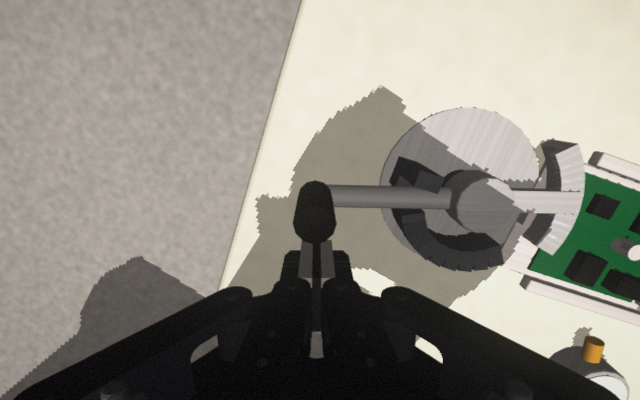

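View pics/h_side.png

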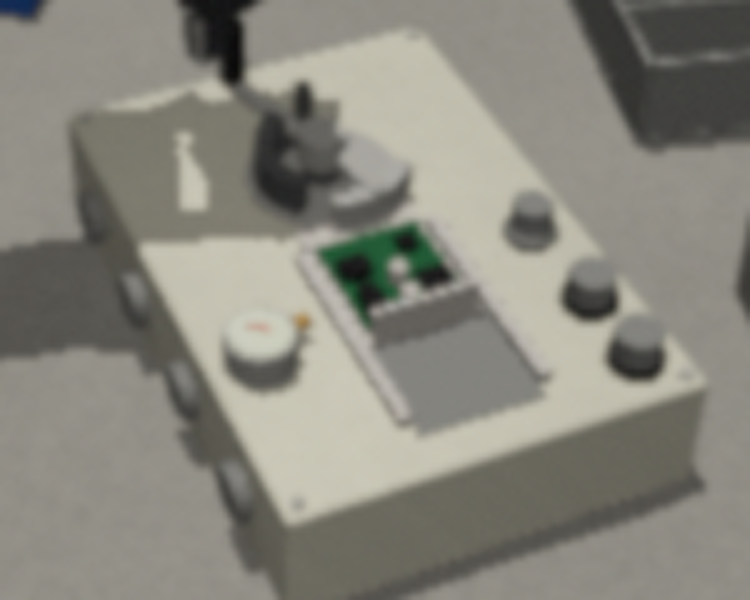

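Emit:
carry_out --targets '[[[1,-8,-5,0,0,0,0],[1,-17,-11,0,0,0,0],[1,-20,-13,30,0,0,0],[1,-20,-13,65,0,0,0],[1,-20,-13,100,0,0,0],[1,-50,-25,120,0,0,0],[1,-80,-40,120,0,0,0],[1,-80,-40,120,0,0,0],[1,-80,-40,120,0,0,0]]]'

```text
time_s: 10.25
position: [0.4193, 0.0306, 0.2752]
tool_rot: [[-0.846, 0.001, 0.532], [-0.532, -0.0, -0.846], [-0.001, -1.0, 0.001]]
ft_force: [-0.1, -0.5, -0.1]
grip_width: -0.0001
```

```bash
python3 look.py i
python3 - <<'E'
from rig import get_image
import cv2
d=get_image("scene")["img"][140:260,225:375,::-1]
cv2.imwrite("pics/i_scene.png",cv2.resize(d,None,fx=5,fy=5,interpolation=cv2.INTER_CUBIC))
E
```

```text
[1.15342707 0.28421826 0.53418134] [0.42067312 0.03099505 0.27473492] [[-0.13395051  0.11333697  0.27473492]]
```

View pics/i_wrist.png

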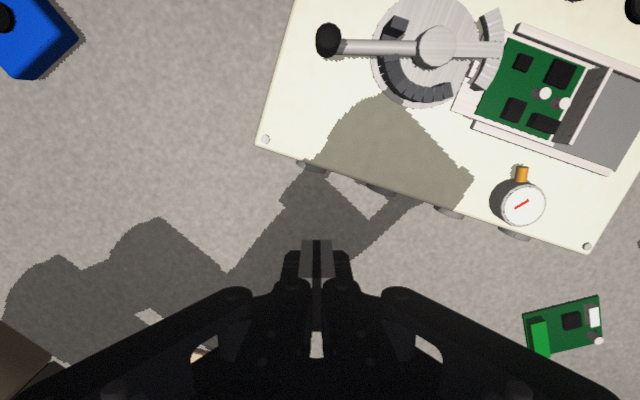

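View pics/i_side.png

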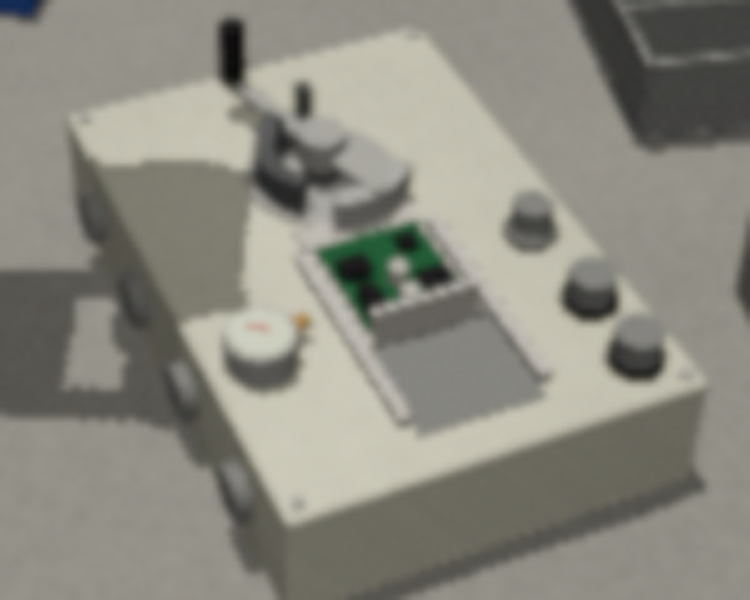

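View pics/i_scene.png

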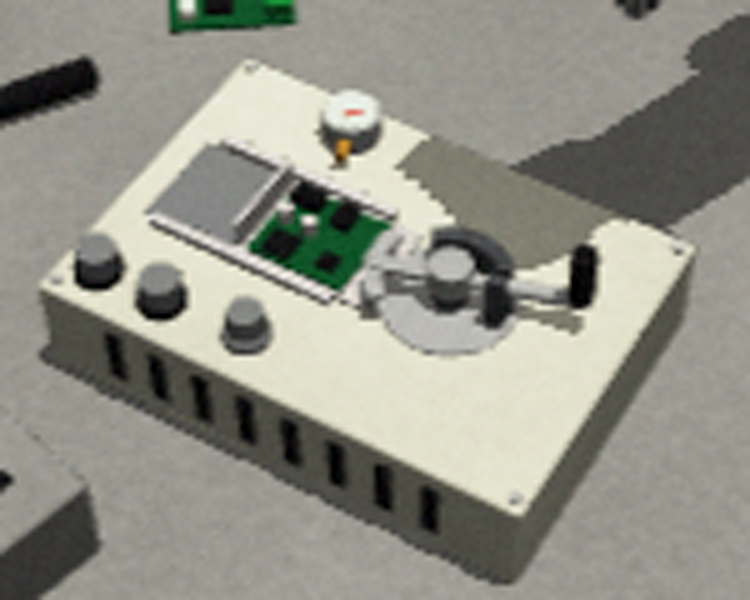

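Run:
```python
from h import *; import pickle
S,D=pickle.load(open("cams.pkl","rb")); p=[.5773,-.0481,.2346]
for a,b in (((534,146),(181,98)),((583,252),(231,26)),):
    X,e=tri([(S,crop((225,140),a)),(D,crop((265,170),b))]); print(w2ch(p,X).round(4),e)
def hub(f):
    im=cv2.imread(f); return im
# hub column vertical shift by template matching
for v,(x,y,w,h) in (("scene",(425,235,55,40)),("side",(298,103,50,40))):
    a=cv2.imread(f"pics/b_{v}.png",0);b=cv2.imread(f"pics/i_{v}.png",0)
    r=cv2.matchTemplate(b[y-20:y+h+40,x-20:x+w+20],a[y:y+h,x:x+w],cv2.TM_CCOEFF_NORMED); _,m,_,l=cv2.minMaxLoc(r); print(v,np.array(l)-20,m)
X=ch2w(p,[[0,.06,.13],[0,.06,.122]])
print(np.diff(proj(S,X),axis=0)*5,np.diff(proj(D,X),axis=0)*5)
```

```text
[[-0.0837  0.0745  0.1543]] 0.06854300253917245
[[-0.0267  0.1403  0.1457]] 0.1373273181948207
scene [-2  8] 0.6231377124786377
side [0 9] 0.9508112668991089
[[-0.17030532  8.27499466]] [[-0.16670035 10.51688764]]
```

The post top has dropped from 0.154 to 0.146 m, and the hub has sunk by about 8 mm in both views. The gauge and knobs haven't moved.

Run:
```python
from rig import env
print(env.close_job()); print(env.observe()["time_s"])
```

```text
the job is handed in; nothing more can be done
None
the job is handed in; nothing more can be done
```

The tray is home and the handle has dropped into its notch, and the job was handed in at about 10.4 s. No verdict is reported, so this rests on my own checks.

- **Tray:** I pushed it with the shut fingertips to its hard stop. Resistance rose from about 3 N to 13 N, and I held it there for about 0.25 s.
- **Handle:** I pushed the post clockwise over the cam from about 0.17 to 1.2 rad. The highest wrist force I read was about 19 N. It was only read every 2–6 rows, so a brief higher peak between readings could have been missed.
- **Drop:** The resistance disappeared and the handle fell free of the fingers at about 1.25 rad. I didn't press it any further.
- **Last checks:** With the arm backed clear, two-camera triangulation shows the post top about 8.6 mm lower than at the start. The hub shift agrees with about 8 mm in both views, although the scene-camera match was weak (0.62).
- **Loose things:** The gauge and knobs look unmoved in the last pictures. I didn't measure the things on the bench again, but the arm never went down near them.

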